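# Hang the bench pin on the empty peg

### The arm

A 6-joint arm with a two-finger parallel gripper is mounted at the origin on a cart in front of the work surface, level with it; the furniture and walls round the work are solid. World frame = base frame: x ahead of the robot, y to its left, z up, the work surface at z = 0. Lengths are in mm, angles in rad, forces in N, time in s.
With the tool pointing down it reaches from about 275 to 825 mm from the base axis. Payload 5.2 kg.
Tool frame: the origin (TCP) lies between the finger pads; the fingertips stand 17 mm ahead of it and the grasp point (between the pads) lies 2 mm behind it; z points along the fingers, y is the line along which they close (so a half turn about z gives the same grasp; the last joint's range is limited). The gripper opens to 93 mm and grips with 3 to 60 N. Pads are 15 mm wide; open, the fingers measure 128 mm over their backs; the gripper's body (75 mm by 188 mm) begins 65 mm behind the grasp point.
Start: joints at [1.098, 0.259, 1.535, -0, 1.348, -0.203], TCP at [146.574, 530.114, 235.653] pointing down, gripper open.
Joint ranges: [-3.14, 3.14], [-0.91, 2.08], [0.19, 2.58], [-1.22, 4.36], [0.22, 2.71], [-3.12, 3.12]. Speed limits (rad/s): [2.57, 2.57, 3.14, 3.14, 3.14, 3.14].

### API

Orientations are given as [roll, pitch, yaw] about the fixed x, y, z axes, in that order (R = Rz(yaw) Ry(pitch) Rx(roll)).
In Python, from rig import bot gives the robot as it stands.
- The arm moves only by the tool send_rows, never from a script. Its argument "targets" is a list that holds one entry, the list of rows, each a list of 6 numbers: the shift along the tool's x, y, z normalised to -1 to 1, where 1 is 0.2 m, then the turn, a rotation vector about the tool's x, y, z normalised to -1 to 1, where 1 is 8 degrees. A call has exactly 5 rows; each row shifts and turns the commanded pose from where the row before left it, along the tool's axes as they then stand; what a row does not reach is not made up. A row lasts 1/8 s, in which the tool goes at most 62.5 mm and 10.7 degrees, less where a joint would pass 70% of its speed; a pose out of reach is approached as far as the arm can. A call with a number of a shift or a turn outside -1 to 1 is refused whole. A call with a gripper value outside its range is refused whole. "gripper" is the opening, from -1 (shut) to 1 (fully open), set as the call begins (left out, the last holds). The fingers move at their own pace and stop on an object; "newtons" is the grip in N (left out, the last holds). Time passes only in rows, so rows that do not move let the fingers close, or fill a call up. It gives the time, the measured TCP pose, the force, the opening and the grip force at its end, in the units of the state.
- bot.sense(): the state, without advancing time (a new reading comes with each control period).
- bot.camera(name): name is "side" or "top"; returns a dict with "pixels" (480x640x3 uint8, blue, green, red), "camera_matrix" (3x3 intrinsics, pixels), "R" (3x3) and "t" (3): a world point X has camera coordinates R X + t. Camera axes: x right, y down, z forward; pixel columns grow to the right and rows downward; lengths in mm; the calibration is good to about 2 mm. A picture is of the moment at which its call begins. There is no depth.
- bot.sign_off(): hands the job in; it is judged then, once.
The state is a dict: "t": time; "q": joint angles; "dq": joint speeds; "joint_torque": joint torques, N m; "ee_pos": TCP position; "orientation": TCP orientation; "force": force on the tool from outside, world axes, zero at the start; "moment": the same for the moment, N m; "finger_gap": opening from 0.0 (shut) to 1.0 (fully open); "grasp_force": force on a finger pad.
Only numpy, scipy, OpenCV 4.12 (cv2) and the standard library are available. Lean on these libraries where they do the work, as an engineer would, in place of code of your own. Each camera call takes 0.05 s, during which the arm holds its last target. There are 200 camera calls.

### The job

The wooden bench pin has been left standing in the narrow gap between the two parts-drawer boxes. Put it away on the little peg rack: hang it by its round eye on the empty peg, right over the knob and down onto the neck so that it hangs there upright by itself, and do not knock aside the two tools that already hang on the rack.

Things in the scene. Friction and masses are not known exactly. Their poses are not given: they have to be found in the camera images.
- bench_pin: the bench pin: upright light-brown hardwood board 44 mm wide (its y), 24 mm thick (its x), 100 mm tall (its z), 80 g, both faces alike. A V notch 20 mm wide and 40 mm deep in its lower end leaves two feet; a round eye goes through near the top. Origin: centre of its underside. It starts standing in the gap between the boxes, a face to the gap's open front, about 8 mm free beside each edge
- pin_eye (a point): centre of the bench pin's eye: a hole of 17 mm diameter along the pin's x, 84 mm above its underside and 16 mm below its top
- box_right: the right one of two white nine-drawer parts boxes (fixed, drawers stay shut), 105 mm deep (x), 160 mm wide (y), 112 mm tall. Origin: centre of its underside; its front looks along its -x. The desk is bare for 60 mm in front of the gap, and between this box and the peg rack (at x 0.39 to 0.52, y -0.02 to 0.09 in the world)
- box_left: the left drawer box, the same and parallel to the right one; its origin is 220 mm from that of the right one along their y, which leaves a gap 60 mm wide between them
- rack: the peg rack (fixed): an upright wooden board 250 mm wide (y), 16 mm thick, top at z = 195 mm, on a foot 14 mm high that reaches 65 mm out in front. Three equal pegs stand out of the board in a row, 85 mm apart, 155 mm above the desk; two carry a tool. Origin: on the desk under the middle of the board's front face; the front looks along -x
- peg_free: the empty peg, level, sticking straight out of the board along its own -x. Origin: on the peg's axis in the board's front face. Neck of 7 mm diameter from the board to 31 mm out, then a rounded knob of 12 mm diameter up to its end at 46 mm
- peg_neck (a point): point on the axis of the empty peg, in the middle of its neck, 15.5 mm out from the board; axes as of the peg
- emery_stick (a joint): swing of the emery stick (wooden paddle 28 mm wide, 8 mm thick, 125 mm long) that hangs on one of the other pegs; 0 when it hangs plumb (rad)
- wire_gauge (a joint): swing of the wire gauge (round steel plate of 56 mm diameter, slots round its rim) that hangs on the remaining peg; 0 when it hangs plumb (rad)
Mind the look-alikes: they are no part of the job. Leave any black or red look-alike of the bench_pin alone.

How it is judged (in metres and radians):
At the end, for the whole second after the job is handed in: The bench pin hangs at rest by its eye on the neck of the empty peg, between the board and the knob: the eye's centre is within 7 mm of the neck's middle along the peg, within 6 mm sideways of its axis, and 1 to 9 mm below it (5 mm when it hangs), and the pin is upright within 0.25 rad (x of pin_eye in the frame of peg_neck between -0.007 and 0.007 m and y of pin_eye in the frame of peg_neck between -0.006 and 0.006 m and z of pin_eye in the frame of peg_neck between -0.009 and -0.001 m and angle between bench_pin's own z axis and vertical below 0.25 rad and linear speed of bench_pin below 0.04 m/s); the robot touches nothing.
It fails at once if the emery stick is knocked aside (swings by more than 0.4 rad) (value of joint emery_stick above 0.4 rad or value of joint emery_stick below -0.4 rad).
It fails at once if the wire gauge is knocked aside (swings by more than 0.4 rad) (value of joint wire_gauge above 0.4 rad or value of joint wire_gauge below -0.4 rad).
It also fails if it takes over 67 s, if anything falls off the work surface, if the arm or the gripper's body presses on something with over 40 N, if the wrist force passes 120 N, or if a joint passes its speed limit or range.

## Working session

There is one attempt and no reset: what is moved stays moved. The work goes in short steps, Python scripts to look and compute and a tool call to move; the robot and the scene stay as the last step left them, time stands still between calls to the robot, and variables do not carry over. Pictures are saved under pics/ and viewed, at most 10 in all, crops included, and the job is handed in when it is done.

Besides the shell and the picture viewer there is one more tool, called as a command line: name --argument value ..., lists and objects as JSON in quotes. send_rows: Moves the arm, as the interface text tells. Its arguments: {"type":"object","properties":{"targets":{"type":"array","items":{"type":"array","items":{"type":"array","items":{"type":"number"}}}},"gripper":{"type":"number"},"newtons":{"type":"number"}},"required":["targets"]}

```bash
ls; mkdir -p pics; python3 - <<'E'
from rig import bot
import cv2,pickle
print(bot.sense())
for n in("side","top"):
    c=bot.camera(n); cv2.imwrite(f"pics/{n}0.png",c["pixels"]); pickle.dump({k:c[k] for k in("camera_matrix","R","t")},open(n+".pkl","wb"))
    print(n,c["camera_matrix"],c["R"],c["t"])
E
```

```text
pics
{'t': 0.0, 'q': array([ 1.09819282e+00,  2.59306380e-01,  1.53609571e+00, -4.24511193e-05,
        1.34798655e+00, -2.02789705e-01]), 'dq': array([-0.00045931,  0.00108391, -0.00146639,  0.0005988 ,  0.00048719,
       -0.00046111]), 'joint_torque': array([ 8.67146082e-05, -4.37318802e+01, -2.84004164e+01,  7.17597292e-02,
        4.14859329e-02, -1.46137991e-04]), 'ee_pos': array([146.34614127, 529.62861723, 234.83232215]), 'orientation': array([-3.13982513e+00, -3.21180177e-04,  2.87178799e+00]), 'force': array([-0.57096055,  1.01717978,  0.66326496]), 'moment': array([ 0.00788205, -0.05718115,  0.01380031]), 'grasp_force': 0.0, 'finger_gap': 1.0041827178104195}
side [[456.93464649   0.         316.7280238 ]
 [  0.         456.93464649 236.79309664]
 [  0.           0.           1.        ]] [[ 0.83026893 -0.55710041 -0.01710681]
 [-0.338075   -0.47897042 -0.8101189 ]
 [ 0.44312391  0.67839993 -0.58601598]] [-349.3740179   314.43156255  873.94963094]
top [[607.81476037   0.         324.19910626]
 [  0.         607.81476037 238.74881948]
 [  0.           0.           1.        ]] [[ 0.00938754 -0.99993323 -0.00673887]
 [-0.99844047 -0.00900221 -0.05509623]
 [ 0.05503188  0.00724558 -0.99845831]] [  81.69065887  480.02552838 1589.87018295]
```

View pics/side0.png

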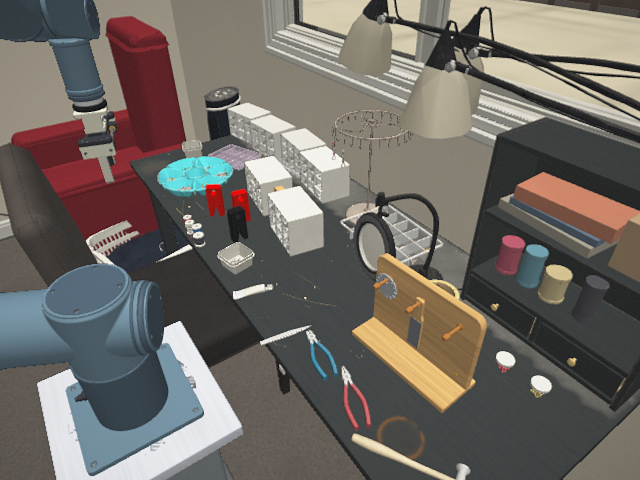

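View pics/top0.png

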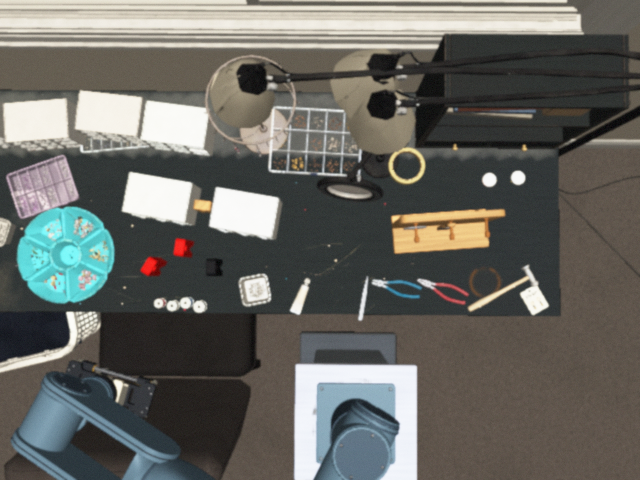

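Side view: two boxes at (268,185) and (296,220), with the pin between them at (280,188). The rack is near (420,330), and its right peg at (453,332) looks empty. Next I'll enlarge both areas.

```bash
python3 - <<'E'
import cv2,numpy as np
s=cv2.imread("pics/side0.png");t=cv2.imread("pics/top0.png")
r=lambda im,x,y,w,h,f:cv2.resize(im[y:y+h,x:x+w],None,fx=f,fy=f,interpolation=cv2.INTER_CUBIC)
cv2.imwrite("pics/a.png",r(s,345,245,150,112,5))   # u=345+c/5
a=r(t,110,160,180,90,4); b=r(t,380,195,180,60,4)
cv2.imwrite("pics/b.png",np.vstack([a[:, :720],b]))
cv2.imwrite("pics/c.png",r(s,235,145,100,110,5))
E
```

```text
(no output)
```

View pics/a.png

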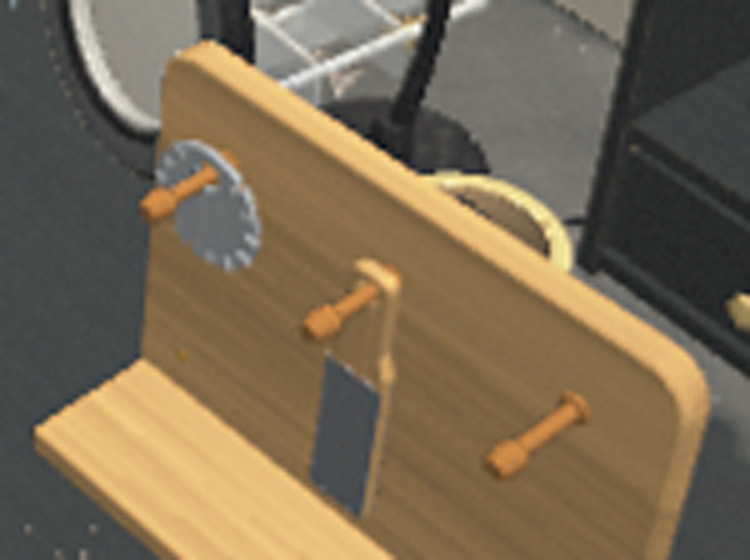

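View pics/b.png

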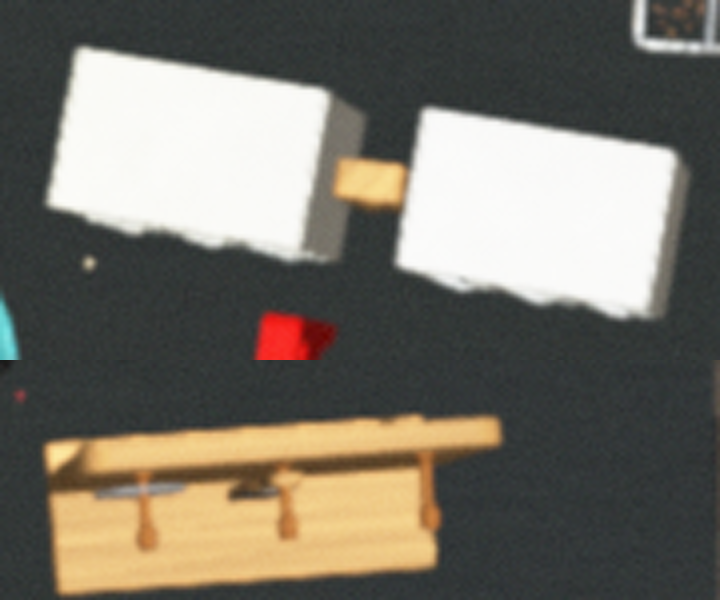

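View pics/c.png

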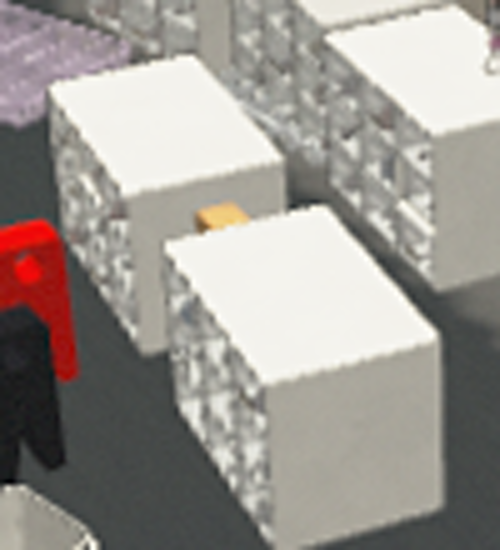

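Crop a: the right peg is empty, with its knob end at crop (497,463) and its base at (580,405). The gauge hangs on the left peg and the emery stick on the middle one. Crops b and c: the pin's top is between the boxes, at top-crop (335–406, 157–210). Next I'll fit planar poses.

```bash
cat >geo.py <<'E'
import pickle,numpy as np,cv2
from scipy.optimize import least_squares
C={n:pickle.load(open(n+".pkl","rb")) for n in("side","top")}
def proj(n,X):
    c=C[n];p=(c["R"]@np.atleast_2d(X).T).T+c["t"];p=p@c["camera_matrix"].T;return p[:,:2]/p[:,2:]
def fit(obs,x0):
    def w(p):
        c,s=np.cos(p[2]),np.sin(p[2]);return lambda m:np.array([p[0]+c*m[0]-s*m[1],p[1]+s*m[0]+c*m[1],m[2]])
    f=lambda p:np.concatenate([(proj(n,w(p)(m))[0]-uv) for n,m,uv in obs])
    r=least_squares(f,x0,x_scale=[10,10,.1],loss="soft_l1");print(r.x.round(3),"res px",r.fun.reshape(-1,2).round(1).tolist());return r.x
E
python3 - <<'E'
from geo import *
A=lambda c,r:(345+c/5,245+r/5); T=lambda c,r:(110+c/4,160+r/4); K=lambda c,r:(380+c/4,195+(r-360)/4); S=lambda c,r:(235+c/5,145+r/5)
for n in C: print(n,"cam at",(-C[n]["R"].T@C[n]["t"]).round(0))
o=[("side",(-46,85,155),A(148,210)),("side",(-46,0,155),A(313,327)),("side",(-46,-85,155),A(495,467)),("side",(0,-85,155),A(580,405)),
("top",(-46,85,155),K(147,548)),("top",(-46,0,155),K(289,537)),("top",(-46,-85,155),K(431,527)),
("top",(-65,125,14),K(57,594)),("top",(-65,-125,14),K(437,568)),("side",(-65,125,14),A(35,432))]
p=fit(o,[550,-150,0])
R=lambda m:[p[0]+np.cos(p[2])*m[0]-np.sin(p[2])*m[1],p[1]+np.sin(p[2])*m[0]+np.cos(p[2])*m[1]]
print("neck",R((-15.5,-85)),"tip",R((-46,-85)))
c=[(52.5,80),(52.5,-80),(-52.5,80),(-52.5,-80)]
top=lambda uv:[("top",(*q,112),T(*u)) for q,u in zip(c,uv)]
o=top([(422,107),(682,152),(395,267),(652,316)])+[("side",(52.5,80,112),S(325,207)),("side",(52.5,-80,112),S(440,335)),("side",(-52.5,80,112),S(165,242)),("side",(-52.5,-80,112),S(265,383))]
b=fit(o,[550,250,0])
o=top([(78,46),(330,90),(47,207),(302,257)])+[("side",(52.5,80,112),S(195,57)),("side",(52.5,-80,112),S(285,160)),("side",(-52.5,80,112),S(50,88)),("side",(-52.5,-80,112),S(125,193))]
l=fit(o,[600,470,0])
o=[("top",(12,22,100),T(336,157)),("top",(12,-22,100),T(407,164)),("top",(-12,22,100),T(334,200)),("top",(-12,-22,100),T(402,210))]
fit(o,[570,360,0])
print((b+l)/2)
E
```

```text
side cam at [   9. -637.  761.]
top cam at [ 391.   74. 1614.]
[ 5.18943e+02 -2.20442e+02  7.90000e-02] res px [[-0.3, -0.2], [-0.9, 0.4], [-0.3, -0.2], [-0.6, -0.4], [0.9, -0.3], [0.7, -0.0], [0.5, -0.0], [0.9, -0.8], [0.7, -1.0], [-0.6, -2.1]]
neck [np.float64(510.2321632202988), np.float64(-306.4035314821071)] tip [np.float64(479.8282232953448), np.float64(-308.82229915176583)]
[ 5.37631e+02  2.83187e+02 -1.67000e-01] res px [[1.6, -0.6], [-0.2, -0.7], [0.5, 0.8], [-0.3, -0.2], [0.1, -1.5], [0.6, 0.1], [-2.4, -0.4], [-1.8, 0.2]]
[ 5.73623e+02  5.00742e+02 -1.69000e-01] res px [[0.9, -0.5], [0.7, -0.3], [0.4, 0.5], [-0.2, -0.7], [-0.2, -1.7], [0.1, -1.0], [-2.5, -1.4], [-1.6, -0.0]]
[ 5.54842e+02  3.91435e+02 -9.20000e-02] res px [[0.3, 0.8], [-0.1, 0.8], [-0.3, -0.5], [0.1, -1.2]]
[ 5.55626768e+02  3.91964165e+02 -1.68091979e-01]
```

```bash
cat >plan.py <<'E'
import sys,numpy as np
from rig import bot
from scipy.spatial.transform import Rotation as Ro
def rows(x,rpy,n,start=None):
    """n equal rows from the present pose to TCP x (mm), rpy; prints them in move units."""
    s=bot.sense(); p,R=np.array(s["ee_pos"]),Ro.from_euler("xyz",s["orientation"])
    if start is not None: p,R=np.array(start[0],float),Ro.from_euler("xyz",start[1])
    v=(R.inv()*Ro.from_euler("xyz",rpy)).as_rotvec()/n; d=(np.array(x)-p)/n
    for i in range(n):
        print((np.r_[R.inv().apply(d)/200,np.degrees(v)/8]).round(3).tolist()); R=R*Ro.from_rotvec(v)
def show():
    s=bot.sense();print(round(s["t"],2),s["ee_pos"].round(1),s["orientation"].round(3),"F",s["force"].round(1),"gap",round(s["finger_gap"]*93,1),"grip",s["grasp_force"])
E
python3 - <<'E'
from plan import *
rows([555,391.5,190],[np.pi,0,1.42],11)
E
```

```text
[-0.196, -0.011, 0.02, -0.001, 0.001, 0.945]
[-0.196, 0.015, 0.02, -0.001, 0.001, 0.945]
[-0.192, 0.04, 0.02, -0.001, 0.001, 0.945]
[-0.185, 0.065, 0.02, -0.001, 0.001, 0.945]
[-0.175, 0.089, 0.02, -0.001, 0.001, 0.945]
[-0.161, 0.111, 0.02, -0.001, 0.001, 0.945]
[-0.145, 0.132, 0.02, -0.001, 0.001, 0.945]
[-0.127, 0.15, 0.02, -0.001, 0.001, 0.945]
[-0.106, 0.165, 0.02, -0.001, 0.001, 0.945]
[-0.083, 0.177, 0.02, -0.001, 0.001, 0.945]
[-0.059, 0.187, 0.02, -0.001, 0.001, 0.945]
```

send_rows --targets '[[[-0.196, -0.011, 0.02, 0, 0, 0.945], [-0.196, 0.015, 0.02, 0, 0, 0.945], [-0.192, 0.04, 0.02, 0, 0, 0.945], [-0.185, 0.065, 0.02, 0, 0, 0.945], [-0.175, 0.089, 0.02, 0, 0, 0.945]]]'

```text
t: 0.72
ee_pos: [333.4, 466.4, 215.1]
orientation: [-3.141, 0.0, 2.208]
force: [-1.2, 1.0, 0.3]
finger_gap: 1.003
grasp_force: 0.0
```

send_rows --targets '[[[-0.161, 0.111, 0.02, 0, 0, 0.945], [-0.145, 0.132, 0.02, 0, 0, 0.945], [-0.127, 0.15, 0.02, 0, 0, 0.945], [-0.106, 0.165, 0.02, 0, 0, 0.945], [-0.083, 0.177, 0.02, 0, 0, 0.945]]]'

```text
t: 1.35
ee_pos: [519.1, 403.9, 194.9]
orientation: [-3.141, 0.0, 1.548]
force: [-0.1, 0.4, 0.4]
finger_gap: 0.999
grasp_force: 0.0
```

```bash
python3 - <<'E'
from plan import *
show(); rows([555,391.5,150],[np.pi,0,1.42],5)
E
```

```text
1.35 [519.1 403.9 194.9] [-3.141  0.     1.548] F [-0.1  0.4  0.4] gap 92.9 grip 0.0
[-0.012, 0.036, 0.045, -0.001, 0.001, 0.183]
[-0.011, 0.036, 0.045, -0.001, 0.001, 0.183]
[-0.01, 0.037, 0.045, -0.001, 0.001, 0.183]
[-0.009, 0.037, 0.045, -0.001, 0.001, 0.183]
[-0.008, 0.037, 0.045, -0.001, 0.001, 0.183]
```

send_rows --targets '[[[-0.01, 0.036, 0.045, 0, 0, 0.18], [-0.01, 0.037, 0.045, 0, 0, 0.18], [-0.01, 0.037, 0.045, 0, 0, 0.18], [-0.01, 0.037, 0.045, 0, 0, 0.18], [-0.01, 0.037, 0.045, 0, 0, 0.18]]]'

```text
t: 1.98
ee_pos: [554.2, 392.2, 150.2]
orientation: [3.142, -0.0, 1.426]
force: [1.1, -0.3, -0.5]
finger_gap: 1.001
grasp_force: 0.0
```

send_rows --targets '[[[0, 0, 0.08, 0, 0, 0], [0, 0, 0.08, 0, 0, 0], [0, 0, 0.08, 0, 0, 0], [0, 0, 0.08, 0, 0, 0], [0, 0, 0.08, 0, 0, 0]]]'

```text
t: 2.6
ee_pos: [554.0, 392.1, 69.5]
orientation: [-3.141, 0.0, 1.427]
force: [-0.7, 1.0, 0.4]
finger_gap: 1.0
grasp_force: 0.0
```

```bash
python3 - <<'E'
from plan import *
import cv2
show(); rows([555,391.5,63],[np.pi,0,1.42],1)
s=bot.camera("side")["pixels"];t=bot.camera("top")["pixels"]
r=lambda im,x,y,w,h:cv2.resize(im[y:y+h,x:x+w],None,fx=4,fy=4,interpolation=cv2.INTER_CUBIC)
cv2.imwrite("pics/d.png",np.hstack([r(s,210,110,100,130),r(t,160,130,90,130)]))
E
```

```text
2.6 [554.  392.1  69.5] [-3.141  0.     1.427] F [-0.7  1.   0.4] gap 93.0 grip 0.0
[-0.002, 0.005, 0.032, -0.002, 0.001, 0.049]
```

View pics/d.png

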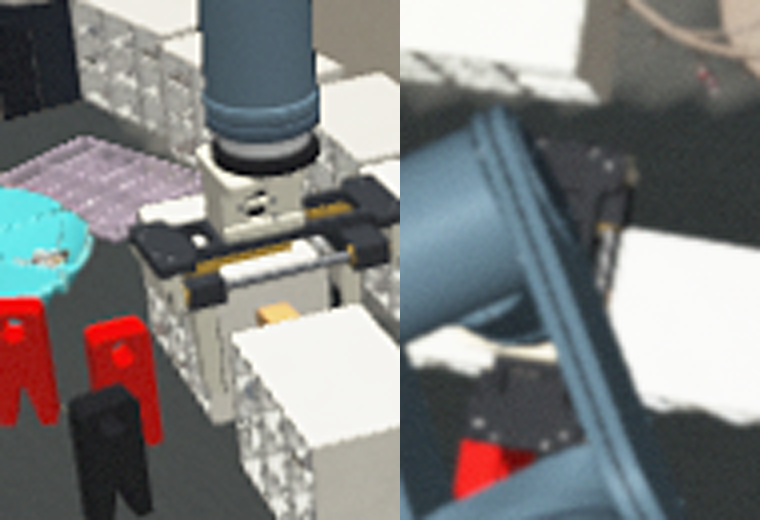

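The gripper straddles the pin: its top shows at (280,315) in the crop, between the fingers. I'll lower slightly and close.

send_rows --targets '[[[0, 0, 0.03, 0, 0, 0], [0, 0, 0, 0, 0, 0], [0, 0, 0, 0, 0, 0], [0, 0, 0, 0, 0, 0], [0, 0, 0, 0, 0, 0]]]' --gripper -1 --newtons 20

```text
t: 3.32
ee_pos: [554.3, 392.1, 65.0]
orientation: [3.141, -0.0, 1.427]
force: [0.3, 0.3, -0.5]
finger_gap: 0.511
grasp_force: 0.0
```

send_rows --targets '[[[0, 0, 0, 0, 0, 0], [0, 0, 0, 0, 0, 0], [0, 0, 0, 0, 0, 0], [0, 0, 0, 0, 0, 0], [0, 0, 0, 0, 0, 0]]]'

```text
t: 3.95
ee_pos: [554.3, 392.0, 64.7]
orientation: [3.141, -0.0, 1.427]
force: [0.3, -0.1, 0.7]
finger_gap: 0.257
grasp_force: 20.0
```

send_rows --targets '[[[0, 0, -0.05, 0, 0, 0], [0, 0, -0.16, 0, 0, 0], [0, 0, -0.18, 0, 0, 0], [0, 0, -0.18, 0, 0, 0], [0, 0, -0.13, 0, 0, 0]]]'

```text
t: 4.58
ee_pos: [554.4, 392.3, 207.3]
orientation: [3.14, -0.001, 1.427]
force: [-0.3, -0.1, -1.6]
finger_gap: 0.251
grasp_force: 20.0
```

```bash
python3 - <<'E'
from plan import *
show(); rows([450,35,190],[np.pi,0,1.65],10)
E
```

```text
4.58 [554.4 392.3 207.3] [ 3.140e+00 -1.000e-03  1.427e+00] F [-0.3 -0.1 -1.6] gap 23.3 grip 19.980059662266285
[-0.184, -0.026, 0.008, 0.001, -0.001, -0.16]
[-0.184, -0.03, 0.008, 0.001, -0.001, -0.16]
[-0.183, -0.034, 0.008, 0.001, -0.001, -0.16]
[-0.182, -0.038, 0.008, 0.001, -0.001, -0.16]
[-0.181, -0.042, 0.008, 0.001, -0.001, -0.16]
[-0.18, -0.046, 0.008, 0.001, -0.001, -0.16]
[-0.179, -0.05, 0.009, 0.001, -0.001, -0.16]
[-0.178, -0.054, 0.009, 0.001, -0.001, -0.16]
[-0.177, -0.058, 0.009, 0.001, -0.001, -0.16]
[-0.175, -0.062, 0.009, 0.001, -0.001, -0.16]
```

send_rows --targets '[[[-0.184, -0.026, 0, 0, 0, -0.16], [-0.184, -0.03, 0, 0, 0, -0.16], [-0.183, -0.034, 0, 0, 0, -0.16], [-0.182, -0.038, 0, 0, 0, -0.16], [-0.181, -0.042, 0, 0, 0, -0.16]]]'

```text
t: 5.2
ee_pos: [501.6, 212.4, 205.2]
orientation: [3.141, -0.0, 1.539]
force: [0.7, -0.3, -1.2]
finger_gap: 0.256
grasp_force: 20.0
```

send_rows --targets '[[[-0.18, -0.046, 0.01, 0, 0, -0.16], [-0.179, -0.05, 0.02, 0, 0, -0.16], [-0.178, -0.054, 0.02, 0, 0, -0.16], [-0.177, -0.058, 0.03, 0, 0, -0.16], [-0.175, -0.062, 0.03, 0, 0, -0.16]]]'

```text
t: 5.82
ee_pos: [449.9, 33.9, 183.2]
orientation: [3.141, 0.0, 1.651]
force: [-0.2, -0.3, -1.3]
finger_gap: 0.259
grasp_force: 20.0
```

send_rows --targets '[[[0, 0, 0.1, 0, 0, 0], [0, 0, 0.15, 0, 0, 0], [0, 0, 0.12, 0, 0, 0], [0, 0, 0.08, 0, 0, 0], [0, 0, 0.04, 0, 0, 0]]]'

```text
t: 6.45
ee_pos: [450.0, 35.0, 84.3]
orientation: [-3.141, -0.0, 1.65]
force: [-0.7, -0.2, -1.2]
finger_gap: 0.254
grasp_force: 20.0
```

send_rows --targets '[[[0, 0, 0.04, 0, 0, 0], [0, 0, 0.03, 0, 0, 0], [0, 0, 0.015, 0, 0, 0], [0, 0, 0.01, 0, 0, 0], [0, 0, 0, 0, 0, 0]]]'

```text
t: 7.08
ee_pos: [450.4, 34.9, 65.7]
orientation: [3.141, 0.0, 1.65]
force: [-0.8, -0.0, -1.0]
finger_gap: 0.259
grasp_force: 20.0
```

send_rows --targets '[[[0, 0, 0.005, 0, 0, 0], [0, 0, 0.003, 0, 0, 0], [0, 0, 0, 0, 0, 0], [0, 0, 0, 0, 0, 0], [0, 0, 0, 0, 0, 0]]]'

```text
t: 7.7
ee_pos: [450.5, 34.9, 64.6]
orientation: [3.141, 0.0, 1.65]
force: [-1.7, 0.5, 4.8]
finger_gap: 0.255
grasp_force: 20.0
```

send_rows --targets '[[[0, 0, 0, 0, 0, 0], [0, 0, 0, 0, 0, 0], [0, 0, 0, 0, 0, 0], [0, 0, 0, 0, 0, 0], [0, 0, 0, 0, 0, 0]]]' --gripper 1

```text
t: 8.32
ee_pos: [450.3, 34.9, 64.0]
orientation: [-3.141, -0.0, 1.65]
force: [0.3, 0.5, 0.1]
finger_gap: 0.745
grasp_force: 0.0
```

send_rows --targets '[[[0, 0, -0.02, 0, 0, 0], [0, 0, -0.08, 0, 0, 0], [0, 0, -0.1, 0, 0, 0], [0, 0, -0.1, 0, 0, 0], [0, 0, -0.1, 0, 0, 0]]]'

```text
t: 8.95
ee_pos: [450.3, 34.9, 145.0]
orientation: [3.141, 0.0, 1.65]
force: [-0.5, -0.0, -0.1]
finger_gap: 0.999
grasp_force: 0.0
```

send_rows --targets '[[[0, 0, 0, 0, 0, 1], [0, 0, 0, 0, 0, 1], [0, 0, 0, 0, 0, 1], [0, 0, 0, 0, 0, 1], [0, 0, 0, 0, 0, 1]]]'

```text
t: 9.57
ee_pos: [450.3, 34.9, 144.3]
orientation: [3.141, -0.0, 0.947]
force: [0.3, 0.0, 0.1]
finger_gap: 1.0
grasp_force: 0.0
```

send_rows --targets '[[[0, 0, 0, 0, 0, 1], [0, 0, 0, 0, 0, 1], [0, 0, 0, 0, 0, 1], [0, 0, 0, 0, 0, 1], [0, 0, 0, 0, 0, 1]]]'

```text
t: 10.2
ee_pos: [450.3, 34.9, 144.3]
orientation: [3.141, -0.0, 0.249]
force: [-0.3, 0.3, 0.0]
finger_gap: 1.002
grasp_force: 0.0
```

```bash
python3 - <<'E'
from plan import *
from geo import proj
import cv2
show(); rows([450.3,35,150],[np.pi,0,0.079],2)
s=bot.camera("side")["pixels"];t=bot.camera("top")["pixels"]
print(proj("side",[450.5,34.9,100]),proj("top",[450.5,34.9,100]))
r=lambda im,x,y,w,h:cv2.resize(im[y:y+h,x:x+w],None,fx=4,fy=4,interpolation=cv2.INTER_CUBIC)
cv2.imwrite("pics/e.png",np.hstack([r(s,250,160,110,140),r(t,300,180,80,140)]))
E
```

```text
10.2 [450.3  34.9 144.3] [ 3.141 -0.     0.249] F [-0.3  0.3  0. ] gap 93.2 grip 0.0
[0.0, -0.0, -0.014, 0.0, -0.001, 0.609]
[0.0, -0.0, -0.014, 0.0, -0.001, 0.609]
[[318.27158572 265.1249906 ]] [[344.39777052 248.5393253 ]]
```

View pics/e.png

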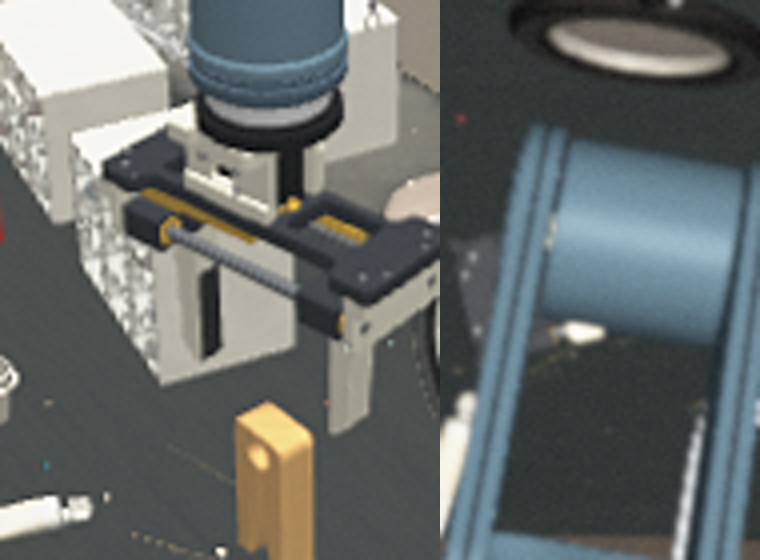

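Crop e shows the pin standing upright on the desk, with its eye at (258,455). I'll finish the turn and regrasp it by its edges.

send_rows --targets '[[[0, 0, 0.02, 0, 0, 0.61], [0, 0, 0.06, 0, 0, 0.61], [0, 0, 0.1, 0, 0, 0], [0, 0, 0.1, 0, 0, 0], [0, 0, 0.042, 0, 0, 0]]]'

```text
t: 10.92
ee_pos: [449.7, 35.0, 78.9]
orientation: [-3.141, 0.002, 0.086]
force: [0.4, -1.2, 1.0]
finger_gap: 0.999
grasp_force: 0.0
```

send_rows --targets '[[[0, 0, 0, 0, 0, 0], [0, 0, 0, 0, 0, 0], [0, 0, 0, 0, 0, 0], [0, 0, 0, 0, 0, 0], [0, 0, 0, 0, 0, 0]]]' --gripper -1 --newtons 15

```text
t: 11.55
ee_pos: [450.4, 34.9, 79.9]
orientation: [3.141, -0.0, 0.084]
force: [0.2, -0.6, -0.1]
finger_gap: 0.511
grasp_force: 0.0
```

send_rows --targets '[[[0, 0, 0, 0, 0, 0], [0, 0, 0, 0, 0, 0], [0, 0, 0, 0, 0, 0], [0, 0, 0, 0, 0, 0], [0, 0, 0, 0, 0, 0]]]'

```text
t: 12.18
ee_pos: [450.4, 34.9, 79.8]
orientation: [-3.142, -0.0, 0.083]
force: [-0.5, 1.1, 3.3]
finger_gap: 0.476
grasp_force: 15.0
```

send_rows --targets '[[[0, 0, -0.05, 0, 0, 0], [0, 0, -0.15, 0, 0, 0], [0, 0, -0.15, 0, 0, 0], [0, 0, -0.1, 0, 0, 0], [0, 0, -0.05, 0, 0, 0]]]'

```text
t: 12.8
ee_pos: [450.7, 34.7, 181.0]
orientation: [3.141, -0.002, 0.083]
force: [1.1, -0.1, -1.1]
finger_gap: 0.479
grasp_force: 14.9
```

```bash
python3 - <<'E'
from plan import *
show(); rows([420,-311,151],[np.pi,0,0.079],10)
E
```

```text
12.8 [450.7  34.7 181. ] [ 3.141e+00 -2.000e-03  8.300e-02] F [ 1.1 -0.1 -1.1] gap 44.6 grip 14.939196556806564
[-0.03, 0.171, 0.015, 0.0, -0.001, 0.003]
[-0.03, 0.171, 0.015, 0.0, -0.001, 0.003]
[-0.03, 0.171, 0.015, 0.0, -0.001, 0.003]
[-0.029, 0.171, 0.015, 0.0, -0.001, 0.003]
[-0.029, 0.171, 0.015, 0.0, -0.001, 0.003]
[-0.029, 0.171, 0.015, 0.0, -0.001, 0.003]
[-0.029, 0.171, 0.015, 0.0, -0.001, 0.003]
[-0.029, 0.171, 0.015, 0.0, -0.001, 0.003]
[-0.029, 0.171, 0.015, 0.0, -0.001, 0.003]
[-0.029, 0.171, 0.015, 0.0, -0.001, 0.003]
```

send_rows --targets '[[[-0.06, 0.171, 0, 0, 0, 0], [-0.06, 0.171, 0, 0, 0, 0], [-0.06, 0.171, 0, 0, 0, 0], [-0.06, 0.171, 0, 0, 0, 0], [-0.05, 0.171, 0, 0, 0, 0]]]'

```text
t: 13.42
ee_pos: [405.9, -141.2, 179.3]
orientation: [-3.141, 0.001, 0.083]
force: [-0.2, 0.4, -1.0]
finger_gap: 0.471
grasp_force: 14.9
```

send_rows --targets '[[[0, 0.171, 0.01, 0, 0, 0], [0, 0.171, 0.03, 0, 0, 0], [0, 0.171, 0.04, 0, 0, 0], [0, 0.171, 0.04, 0, 0, 0], [0, 0.171, 0.03, 0, 0, 0]]]'

```text
t: 14.05
ee_pos: [420.5, -311.5, 148.7]
orientation: [-3.14, 0.001, 0.083]
force: [1.1, 0.2, -0.9]
finger_gap: 0.477
grasp_force: 14.9
```

```bash
python3 - <<'E'
from plan import *
from geo import proj
import cv2
show(); p=bot.sense()["ee_pos"]
c,s_=np.cos(.081),np.sin(.081)
e=p+[-12*c,-12*s_,4.3]; print("eye front predicted px",proj("side",e),proj("top",p+[0,0,20.3]))
rows([440,-311.6,150.7],[np.pi,0,0.079],5)
s=bot.camera("side")["pixels"];t=bot.camera("top")["pixels"];cv2.imwrite("pics/s1.png",s);cv2.imwrite("pics/t1.png",t)
r=lambda im,x,y,w,h:cv2.resize(im[y:y+h,x:x+w],None,fx=5,fy=5,interpolation=cv2.INTER_CUBIC)
cv2.imwrite("pics/f.png",np.hstack([r(s,385,270,90,110),r(t,440,180,70,110)]))
E
```

```text
14.05 [ 420.5 -311.5  148.7] [-3.14e+00  1.00e-03  8.30e-02] F [ 1.1  0.2 -0.9] gap 44.4 grip 14.94001641869545
eye front predicted px [[414.54361367 359.33341874]] [[491.09733966 261.37493686]]
[0.019, 0.002, -0.002, -0.002, 0.002, 0.006]
[0.019, 0.002, -0.002, -0.002, 0.002, 0.006]
[0.019, 0.002, -0.002, -0.002, 0.002, 0.006]
[0.019, 0.002, -0.002, -0.002, 0.002, 0.006]
[0.019, 0.002, -0.002, -0.002, 0.002, 0.006]
```

View pics/f.png

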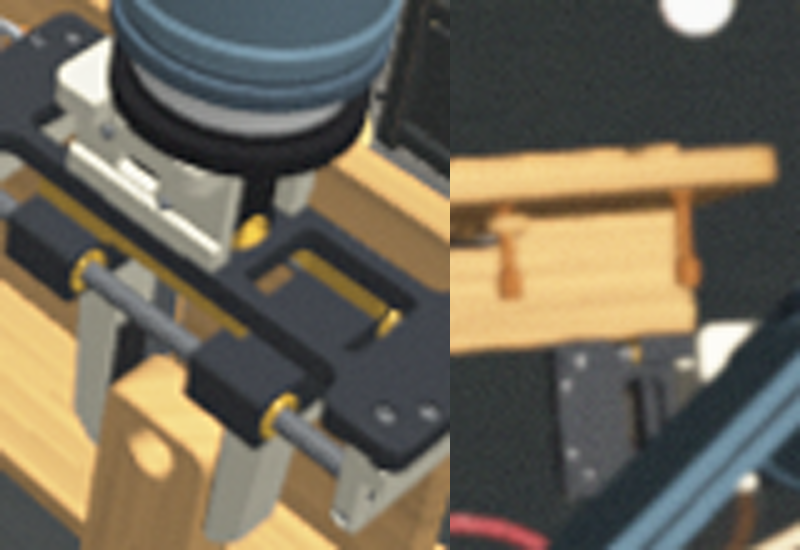

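Crop f: the pin is held upright, with its eye centre at crop (152,453), i.e. side pixel (415.4,360.6). The projection predicted (414.5,359.3). I'll use that offset to correct the side camera for the peg.

```bash
python3 - <<'E'
from geo import *
A=lambda c,r:(345+c/5,245+r/5);K=lambda c,r:(380+c/4,195+(r-360)/4)
print("desk eye pred",proj("side",[450.4-12,34.9-1,84])," seen 314.5 273.75")
o=lambda k:[("side",(-46,85,155),np.array(A(148,210))-k),("side",(-46,0,155),np.array(A(313,327))-k),("side",(-46,-85,155),np.array(A(495,467))-k),("side",(0,-85,155),np.array(A(580,405))-k)]
t=[("top",(-46,85,155),K(147,548)),("top",(-46,0,155),K(289,537)),("top",(-46,-85,155),K(431,527))]
for nm,q in(("side raw",o(np.zeros(2))),("side corr",o(np.array([.9,1.3]))),("top",t),("both corr",o(np.array([.9,1.3]))+t)):
    p=fit(q,[519,-220,.079]); c,s=np.cos(p[2]),np.sin(p[2])
    print(nm,"tip",p[0]-46*c+85*s,p[1]-46*s-85*c,"neck",p[0]-15.5*c+85*s,p[1]-15.5*s-85*c)
E
```

```text
desk eye pred [[314.22546706 272.72226898]]  seen 314.5 273.75
[ 5.19631e+02 -2.21201e+02  7.70000e-02] res px [[0.3, -0.2], [-0.4, 0.5], [0.1, -0.0], [-0.0, -0.2]]
side raw tip 480.2831050771617 -309.4775038865768 neck 510.693338665422 -307.13919400389625
[ 5.20571e+02 -2.17956e+02  7.70000e-02] res px [[0.5, 0.0], [-0.3, 0.6], [0.0, -0.2], [-0.2, -0.3]]
side corr tip 481.27914556160795 -306.2574756928804 neck 511.68787366311153 -303.8996683960841
[ 5.18662e+02 -2.18594e+02  8.30000e-02] res px [[0.2, -0.1], [-0.0, 0.1], [-0.2, -0.0]]
top tip 479.8607499305619 -307.112288791276 neck 510.25593205946586 -304.58584794479725
[ 5.19613e+02 -2.18275e+02  8.20000e-02] res px [[0.1, 0.4], [-0.5, 0.9], [0.1, 0.2], [-0.3, -0.0], [0.0, -0.5], [-0.1, -0.3], [-0.3, -0.4]]
both corr tip 480.76081315593643 -306.77081914957324 neck 511.1574644738029 -304.2621165645609
```

```bash
python3 - <<'E'
from plan import *
show();rows([450,-309.3,150.8],[np.pi,0,0.082],5)
E
```

```text
14.15 [ 420.7 -313.6  148.4] [3.142e+00 1.000e-03 8.100e-02] F [ 0.1  0.5 -1.2] gap 44.2 grip 14.9867744743824
[0.03, -0.002, -0.002, 0.0, 0.002, -0.002]
[0.03, -0.002, -0.002, 0.0, 0.002, -0.002]
[0.03, -0.002, -0.002, 0.0, 0.002, -0.002]
[0.03, -0.002, -0.002, 0.0, 0.002, -0.002]
[0.03, -0.002, -0.002, 0.0, 0.002, -0.002]
```

send_rows --targets '[[[0.03, -0.002, -0.002, 0, 0, 0], [0.03, -0.002, -0.002, 0, 0, 0], [0.03, -0.002, -0.002, 0, 0, 0], [0.03, -0.002, -0.002, 0, 0, 0], [0.03, -0.002, -0.002, 0, 0, 0]]]'

```text
t: 14.78
ee_pos: [451.3, -305.9, 151.8]
orientation: [3.141, -0.0, 0.084]
force: [0.1, 0.0, -1.1]
finger_gap: 0.471
grasp_force: 15.0
```

```bash
python3 - <<'E'
from plan import *
from geo import proj
import cv2
for i in range(4): s=bot.camera("side")["pixels"]
t=bot.camera("top")["pixels"]
show(); p=bot.sense()["ee_pos"]
print("eye front pred",proj("side",p+[-12*np.cos(.081),-12*np.sin(.081),4.2]))
rows([450,-309.3,150.8],[np.pi,0,0.082],1)
r=lambda im,x,y,w,h,f=6:cv2.resize(im[y:y+h,x:x+w],None,fx=f,fy=f,interpolation=cv2.INTER_CUBIC)
cv2.imwrite("pics/g.png",np.hstack([r(s,395,300,70,90),r(t,465,195,60,90)]))
E
```

```text
15.03 [ 450.7 -306.2  151.6] [-3.141  0.     0.084] F [-0.6  0.8 -0.4] gap 43.9 grip 14.98706504702568
eye front pred [[425.70635963 347.97455714]]
[-0.005, 0.015, 0.004, -0.001, 0.002, 0.011]
```

View pics/g.png

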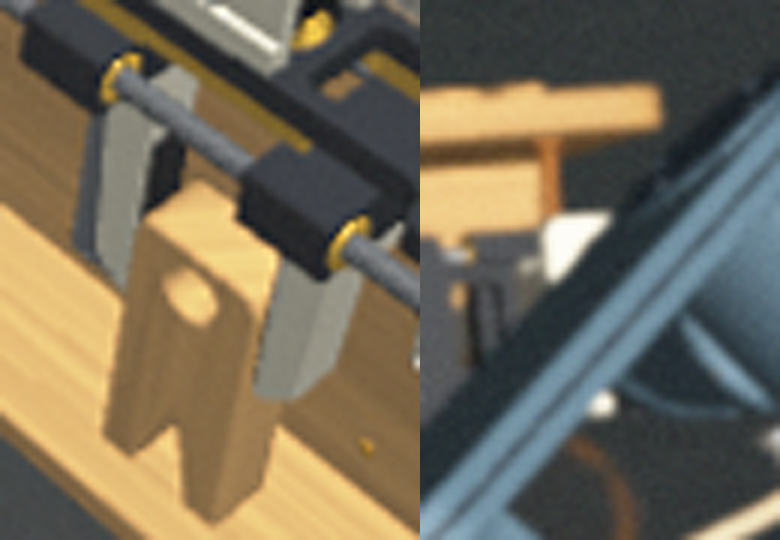

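Crop g: the eye is at (190,297), i.e. pixel (426.7,349.5), against a predicted (425.7,348.0). The side offset is steady, so the corrected peg estimate holds. I'll align and then advance in steps.

send_rows --targets '[[[-0.004, 0.008, 0.002, 0, 0, 0], [0, 0.008, 0.002, 0, 0, 0], [0, 0, 0, 0, 0, 0], [0, 0, 0, 0, 0, 0], [0, 0, 0, 0, 0, 0]]]'

```text
t: 15.65
ee_pos: [450.2, -309.5, 150.9]
orientation: [3.142, -0.0, 0.083]
force: [-0.1, -0.4, -1.3]
finger_gap: 0.475
grasp_force: 15.0
```

```bash
python3 - <<'E'
from plan import *
show()
rows([475,-307.2,150.8],[np.pi,0,0.082],5)
E
```

```text
15.65 [ 450.2 -309.5  150.9] [ 3.142 -0.     0.083] F [-0.1 -0.4 -1.3] gap 44.2 grip 14.987132549285889
[0.025, -0.0, 0.0, 0.0, -0.0, 0.002]
[0.025, -0.0, 0.0, 0.0, -0.0, 0.002]
[0.025, -0.0, 0.0, 0.0, -0.0, 0.002]
[0.025, -0.0, 0.0, 0.0, -0.0, 0.002]
[0.025, -0.0, 0.0, 0.0, -0.0, 0.002]
```

send_rows --targets '[[[0.03, 0, 0, 0, 0, 0], [0.03, 0, 0, 0, 0, 0], [0.03, 0, 0, 0, 0, 0], [0.02, 0, 0, 0, 0, 0], [0.015, 0, 0, 0, 0, 0]]]'

```text
t: 16.27
ee_pos: [475.5, -307.3, 150.8]
orientation: [-3.142, 0.0, 0.084]
force: [0.1, 0.3, -1.3]
finger_gap: 0.473
grasp_force: 15.0
```

send_rows --targets '[[[0.01, 0, 0, 0, 0, 0], [0.01, 0, 0, 0, 0, 0], [0.01, 0, 0, 0, 0, 0], [0, 0, 0, 0, 0, 0], [0, 0, 0, 0, 0, 0]]]'

```text
t: 16.9
ee_pos: [481.0, -306.9, 150.8]
orientation: [-3.142, 0.0, 0.083]
force: [0.0, 0.6, -0.8]
finger_gap: 0.473
grasp_force: 15.0
```

No contact force with the knob about 12 mm inside the eye. I'll continue.

send_rows --targets '[[[0.02, 0, 0, 0, 0, 0], [0.02, 0, 0, 0, 0, 0], [0.02, 0, 0, 0, 0, 0], [0, 0, 0, 0, 0, 0], [0, 0, 0, 0, 0, 0]]]'

```text
t: 17.52
ee_pos: [493.0, -305.9, 150.8]
orientation: [-3.141, 0.0, 0.084]
force: [-0.1, 0.0, -1.9]
finger_gap: 0.472
grasp_force: 15.0
```

send_rows --targets '[[[0.02, 0, 0, 0, 0, 0], [0.02, 0, 0, 0, 0, 0], [0.02, 0, 0, 0, 0, 0], [0.015, 0, 0, 0, 0, 0], [0, 0, 0, 0, 0, 0]]]'

```text
t: 18.15
ee_pos: [508.3, -304.6, 150.8]
orientation: [3.142, -0.0, 0.084]
force: [0.1, -0.4, -1.4]
finger_gap: 0.473
grasp_force: 15.0
```

send_rows --targets '[[[0.011, 0, 0, 0, 0, 0], [0, 0, 0.008, 0, 0, 0], [0, 0, 0.008, 0, 0, 0], [0, 0, 0.006, 0, 0, 0], [0, 0, 0, 0, 0, 0]]]'

```text
t: 18.77
ee_pos: [510.0, -304.5, 146.5]
orientation: [-3.142, 0.0, 0.083]
force: [-0.7, 0.3, 0.8]
finger_gap: 0.471
grasp_force: 15.0
```

send_rows --targets '[[[0, 0, 0.004, 0, 0, 0], [0, 0, 0.002, 0, 0, 0], [0, 0, 0, 0, 0, 0], [0, 0, 0, 0, 0, 0], [0, 0, 0, 0, 0, 0]]]'

```text
t: 19.4
ee_pos: [510.2, -304.6, 146.0]
orientation: [3.141, -0.0, 0.083]
force: [-2.6, 0.3, 4.5]
finger_gap: 0.474
grasp_force: 15.0
```

Contact came at z = 146, where the eye should rest on the neck. Resting on the knob would have shown at about 148. Opening to about 62 mm.

send_rows --targets '[[[0, 0, 0, 0, 0, 0], [0, 0, 0, 0, 0, 0], [0, 0, 0, 0, 0, 0], [0, 0, 0, 0, 0, 0], [0, 0, 0, 0, 0, 0]]]' --gripper 0.35

```text
t: 20.02
ee_pos: [510.2, -304.5, 145.2]
orientation: [-3.142, 0.0, 0.083]
force: [-0.5, 0.7, 0.4]
finger_gap: 0.674
grasp_force: 0.0
```

send_rows --targets '[[[0, 0, -0.03, 0, 0, 0], [0, 0, -0.06, 0, 0, 0], [0, 0, -0.1, 0, 0, 0], [0, 0, -0.15, 0, 0, 0], [0, 0, -0.15, 0, 0, 0]]]'

```text
t: 20.65
ee_pos: [510.3, -304.5, 245.2]
orientation: [3.141, -0.001, 0.084]
force: [0.6, 0.8, -0.5]
finger_gap: 0.675
grasp_force: 0.0
```

send_rows --targets '[[[-0.2, 0, -0.1, 0, 0, 0], [-0.25, 0.1, -0.1, 0, 0, 0], [-0.25, 0.1, 0, 0, 0, 0], [-0.2, 0.1, 0, 0, 0, 0], [0, 0, 0, 0, 0, 0]]]'

```text
t: 21.28
ee_pos: [333.8, -380.9, 284.5]
orientation: [3.14, -0.0, 0.079]
force: [0.0, -1.1, -0.3]
finger_gap: 0.676
grasp_force: 0.0
```

```bash
python3 - <<'E'
from plan import *
from geo import proj
import cv2
s=bot.camera("side")["pixels"];t=bot.camera("top")["pixels"];show()
c,d=np.cos(.082),np.sin(.082)
print("eye front pred",proj("side",[511-12*c,-304.4-12*d,150])+[.95,1.4])
r=lambda im,x,y,w,h,f=5:cv2.resize(im[y:y+h,x:x+w],None,fx=f,fy=f,interpolation=cv2.INTER_CUBIC)
cv2.imwrite("pics/h.png",np.hstack([r(s,390,270,95,115),r(t,460,185,60,115)]))
E
```

```text
21.38 [ 335.9 -379.5  284.1] [ 3.141e+00 -1.000e-03  8.200e-02] F [0.5 0.1 0.5] gap 63.0 grip 0.0
eye front pred [[450.48780648 335.55869997]]
```

View pics/h.png

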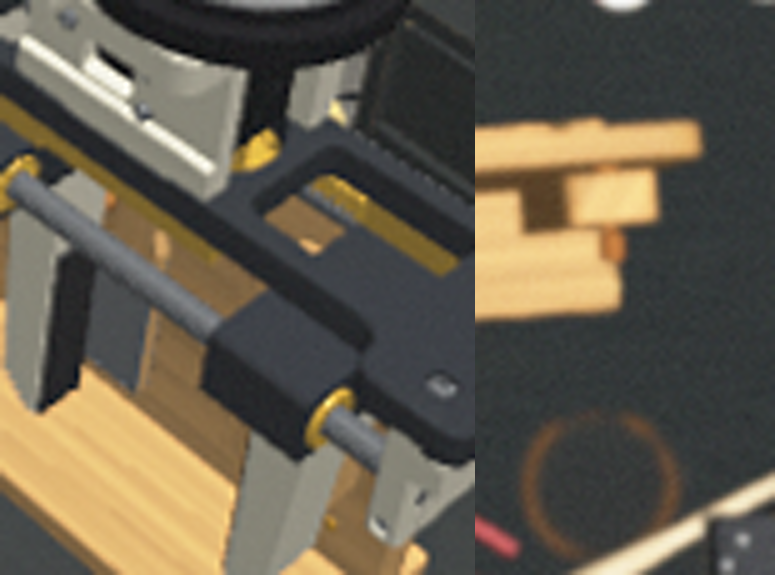

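In the top view of crop h, the pin hangs on the peg, with its top at (613,197) and the knob clear in front at (613,245). The emery stick still hangs plumb, and the gripper is well clear. I'll let it settle and hand in.

send_rows --targets '[[[0, 0, 0, 0, 0, 0], [0, 0, 0, 0, 0, 0], [0, 0, 0, 0, 0, 0], [0, 0, 0, 0, 0, 0], [0, 0, 0, 0, 0, 0]]]'

```text
t: 22.0
ee_pos: [336.0, -379.2, 283.2]
orientation: [-3.141, 0.0, 0.084]
force: [0.2, 1.4, 0.3]
finger_gap: 0.678
grasp_force: 0.0
```

```bash
python3 - <<'E'
from rig import bot
from geo import proj
print(proj("top",[511,-304.3,166]),"seen 487.6 224.4"); print(bot.sign_off())
E
```

```text
[[487.52827245 223.4138306 ]] seen 487.6 224.4
the job is handed in; nothing more can be done
None
```

The bench pin hangs by its eye on the neck of the empty peg. The job was handed in at 22 s without touching the other two tools; sign-off gave no verdict, but the last top view put the pin within about 1 px of where it should hang.

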